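# Rack the model towers in reverse order

### The job

The glue on the four model towers has dried: move them from the grey drying rack to the four bays of the plywood carrying rack, one tower to a bay, in reverse order. The tower nearest the drying rack's red end goes in the bay farthest from the carrying rack's red end, the next one in the next bay, and so on, so that the tower farthest from red now stands nearest to red. Never tip a tower over or drop it: set each one down gently, standing upright and flat on the floor of its bay.

Things in the scene. Friction and masses are not known exactly. Their poses are not given: they have to be found in the camera images.
- drying_rack: Fixed grey board, 84 (its x) by 320 (its y) by 12 mm, with a 20 mm wide, 12 mm high block across each end: red at its +y end, grey at -y. Origin: centre of its underside, z up. The four coloured pads lie on it in a row, at y = +105, +35, -35, -105 mm, in any colour order; each tower starts on the pad of its own colour.
- carrying_rack: Fixed plywood tray, 74 (its x) by 312 mm (its y), with four 62 by 62 mm bays in a row centred at x = 0, y = +105, +35, -35, -105 mm. Bay floor 10 mm above the origin; dividers (8 mm thick) and end blocks (20 mm) stand 12 mm above that floor, side lips 8 mm. The block at its +y end is red, at -y plain plywood. Origin: centre of its underside, z up.
- tower_blue_mid (a point): Centre, half-way up, of the loose model tower with the blue roof: a light wood block, 40 by 40 mm and 70 mm tall (straight sides up to 60 mm, then a round drum on the roof), about 70 g. This point is 35 mm above its foot; x and y are square to its sides, z up.
- pad_blue: Fixed blue pad, 60 by 60 mm and 4 mm thick, on the drying rack; the blue-roofed tower starts standing on it. Origin: centre of its underside, 12 mm above the table; its axes are parallel to the drying rack's.
- tower_green_mid (a point): Centre, half-way up, of the loose model tower with the green roof: a light wood block, 40 by 40 mm and 70 mm tall (straight sides up to 60 mm, then two parallel bars on the roof), about 70 g. This point is 35 mm above its foot; x and y are square to its sides, z up.
- pad_green: Fixed green pad, 60 by 60 mm and 4 mm thick, on the drying rack; the green-roofed tower starts standing on it. Origin: centre of its underside, 12 mm above the table; its axes are parallel to the drying rack's.
- tower_yellow_mid (a point): Centre, half-way up, of the loose model tower with the yellow roof: a light wood block, 40 by 40 mm and 70 mm tall (straight sides up to 60 mm, then a low cone on the roof), about 70 g. This point is 35 mm above its foot; x and y are square to its sides, z up.
- pad_yellow: Fixed yellow pad, 60 by 60 mm and 4 mm thick, on the drying rack; the yellow-roofed tower starts standing on it. Origin: centre of its underside, 12 mm above the table; its axes are parallel to the drying rack's.
- tower_black_mid (a point): Centre, half-way up, of the loose model tower with the black roof: a light wood block, 40 by 40 mm and 70 mm tall (straight sides up to 60 mm, then a square block on the roof), about 70 g. This point is 35 mm above its foot; x and y are square to its sides, z up.
- pad_black: Fixed black pad, 60 by 60 mm and 4 mm thick, on the drying rack; the black-roofed tower starts standing on it. Origin: centre of its underside, 12 mm above the table; its axes are parallel to the drying rack's.

How it is judged:
At the end, for the whole second after the job is handed in: Each tower stands in the bay that mirrors its own pad's place on the drying rack (pad nearest red -> bay farthest from red): centre within 14 mm of the bay's centre along both rack axes and 39 to 50 mm above the rack's underside, tilt under 0.1 rad, released and at rest (((y of pad_blue in the frame of drying_rack between 0.085 and 0.125 m and y of tower_blue_mid in the frame of carrying_rack between -0.119 and -0.091 m) or (y of pad_blue in the frame of drying_rack between 0.015 and 0.055 m and y of tower_blue_mid in the frame of carrying_rack between -0.049 and -0.021 m) or (y of pad_blue in the frame of drying_rack between -0.055 and -0.015 m and y of tower_blue_mid in the frame of carrying_rack between 0.021 and 0.049 m) or (y of pad_blue in the frame of drying_rack between -0.125 and -0.085 m and y of tower_blue_mid in the frame of carrying_rack between 0.091 and 0.119 m)) and x of tower_blue_mid in the frame of carrying_rack between -0.014 and 0.014 m and z of tower_blue_mid in the frame of carrying_rack between 0.039 and 0.05 m and angle between each of tower_blue_mid, tower_green_mid, tower_yellow_mid, tower_black_mid's own z axis and vertical below 0.1 rad and linear speed of each of tower_blue, tower_green, tower_yellow, tower_black below 0.02 m/s and angular speed of each of tower_blue, tower_green, tower_yellow, tower_black below 0.2 rad/s and contact force between each of tower_blue, tower_green, tower_yellow, tower_black and the fingers below 0.05 N and ((y of pad_green in the frame of drying_rack between 0.085 and 0.125 m and y of tower_green_mid in the frame of carrying_rack between -0.119 and -0.091 m) or (y of pad_green in the frame of drying_rack between 0.015 and 0.055 m and y of tower_green_mid in the frame of carrying_rack between -0.049 and -0.021 m) or (y of pad_green in the frame of drying_rack between -0.055 and -0.015 m and y of tower_green_mid in the frame of carrying_rack between 0.021 and 0.049 m) or (y of pad_green in the frame of drying_rack between -0.125 and -0.085 m and y of tower_green_mid in the frame of carrying_rack between 0.091 and 0.119 m)) and x of tower_green_mid in the frame of carrying_rack between -0.014 and 0.014 m and z of tower_green_mid in the frame of carrying_rack between 0.039 and 0.05 m and ((y of pad_yellow in the frame of drying_rack between 0.085 and 0.125 m and y of tower_yellow_mid in the frame of carrying_rack between -0.119 and -0.091 m) or (y of pad_yellow in the frame of drying_rack between 0.015 and 0.055 m and y of tower_yellow_mid in the frame of carrying_rack between -0.049 and -0.021 m) or (y of pad_yellow in the frame of drying_rack between -0.055 and -0.015 m and y of tower_yellow_mid in the frame of carrying_rack between 0.021 and 0.049 m) or (y of pad_yellow in the frame of drying_rack between -0.125 and -0.085 m and y of tower_yellow_mid in the frame of carrying_rack between 0.091 and 0.119 m)) and x of tower_yellow_mid in the frame of carrying_rack between -0.014 and 0.014 m and z of tower_yellow_mid in the frame of carrying_rack between 0.039 and 0.05 m and ((y of pad_black in the frame of drying_rack between 0.085 and 0.125 m and y of tower_black_mid in the frame of carrying_rack between -0.119 and -0.091 m) or (y of pad_black in the frame of drying_rack between 0.015 and 0.055 m and y of tower_black_mid in the frame of carrying_rack between -0.049 and -0.021 m) or (y of pad_black in the frame of drying_rack between -0.055 and -0.015 m and y of tower_black_mid in the frame of carrying_rack between 0.021 and 0.049 m) or (y of pad_black in the frame of drying_rack between -0.125 and -0.085 m and y of tower_black_mid in the frame of carrying_rack between 0.091 and 0.119 m)) and x of tower_black_mid in the frame of carrying_rack between -0.014 and 0.014 m and z of tower_black_mid in the frame of carrying_rack between 0.039 and 0.05 m); the robot touches nothing.
It fails at once if a tower is tipped over (more than 35 degrees) (angle between any of tower_blue_mid, tower_green_mid, tower_yellow_mid, tower_black_mid's own z axis and vertical above 0.61 rad).
It fails at once if a tower is dropped (falls free at over 0.8 m/s, about 3 cm of fall) ((linear speed of tower_blue above 0.8 m/s and contact force between tower_blue and the fingers below 0.05 N) or (linear speed of tower_green above 0.8 m/s and contact force between tower_green and the fingers below 0.05 N) or (linear speed of tower_yellow above 0.8 m/s and contact force between tower_yellow and the fingers below 0.05 N) or (linear speed of tower_black above 0.8 m/s and contact force between tower_black and the fingers below 0.05 N)).
It also fails if it takes over 93 s, if anything falls off the work surface, if the arm or the gripper's body presses on something with over 40 N, if the wrist force passes 120 N, or if a joint passes its speed limit or range.

### The arm

A 7-joint arm with a two-finger parallel gripper is mounted at the origin on the work surface. World frame = base frame: x ahead of the robot, y to its left, z up, the work surface at z = 0. Lengths are in m, angles in rad, forces in N, time in s.
With the tool pointing down it reaches from about 0.425 to 1.025 m from the base axis. Payload 9.4 kg.
Tool frame: the origin (TCP) lies on the centre line of the jaws, within the pads' length; the fingertips stand 19 mm ahead of it and the grasp point (between the pads) is the TCP; z points along the fingers, y is the line along which they close (so a half turn about z gives the same grasp; the last joint's range is limited). The gripper opens to 85 mm and grips with 20 to 120 N. Pads are 22 mm wide; open, the fingers measure 114 mm over their backs; the gripper's body (76 mm by 85 mm) begins 54 mm behind the grasp point. The pads swing forward as they close: fully open they stand 13 mm farther back than shut.
Start: joints at [-1.413, 0.599, -0.003, 1.599, 0.002, 0.943, -0.08], TCP at [0.169, 0.705, 0.25] pointing down, gripper open.
Joint ranges: [-2.57, 2.57], [-0.35, 1.97], [-1.29, 1.29], [0.11, 2.56], [-1.05, 4.19], [0.11, 1.86], [-2.63, 2.63]. Speed limits (rad/s): [2.22, 2.22, 3.01, 3.01, 3.14, 3.14, 3.14].

### API

Orientations are given as a rotation vector (axis times angle).
In Python, from rig import state, imaging, ticket gives the robot as it stands.
- The arm moves only by the tool play_rows, never from a script. Its arguments are lists of equal length, an entry for each row: "jaw": the opening, from 0 (shut) to 1 (fully open); "xyz": the shift along the tool's x, y, z in mm, a list of three; "yaw": the turn about the tool's z in degrees. A call has 1 to 5 rows; each row is the pose to reach, as a shift and turn from the pose commanded when the call began, along the tool's axes at that moment; what a row does not reach only later rows make up. A row lasts 1/12 s, in which the tool goes at most 41.7 mm and 7.16 degrees, less where a joint would pass 70% of its speed; a pose out of reach is approached as far as the arm can. A call with a gripper value outside its range is refused whole. The fingers move at their own pace and stop on an object; "newtons" is the grip in N (left out, the last holds). Time passes only in rows, so rows that repeat a pose let the fingers close. It gives the time, the measured TCP pose, the force, the opening and the grip force at its end, in the units of the state.
- state(): the state, without advancing time (a new reading comes with each control period).
- imaging.get_image(name): name is "scene" or "top" or "wrist"; returns the picture (400x640x3 uint8, red, green, blue); there is no depth.
- imaging.camera_params(name): a dict with "fov_y" (degrees; the focal length in pixels is half the picture's height over the tangent of half this angle, whatever the lens; pixels are square), "cx", "cy" (the principal point, pixels), "camera_from_world" (4x4, takes a point from world to camera coordinates); the wrist camera has in their place "mount" (4x4, takes a point from camera to tool coordinates, whose origin is the TCP and whose axes are the flange's). Camera axes: x right, y down, z forward; pixel columns grow to the right and rows downward; lengths in m; the calibration is good to about 2 mm. A picture is of the moment at which its call begins: read the wrist's pose just before it. camera_params takes no time and is no camera call.
- ticket.hand_in(): hands the job in; it is judged then, once.
The state is a dict: "clock": time; "joint_positions": joint angles; "joint_vel": joint speeds; "tau": joint torques, N m; "tool_pos": TCP position; "orientation": TCP orientation; "contact_force": force on the tool from outside, world axes, zero at the start; "moment": the same for the moment, N m; "width": opening from 0.0 (shut) to 1.0 (fully open); "grasp_force": force on a finger pad.
Only numpy, scipy, OpenCV 4.12 (cv2) and the standard library are available. Lean on these libraries where they do the work, as an engineer would, in place of code of your own. Each camera call takes 0.05 s, during which the arm holds its last target. There are 200 camera calls.

## Working session

There is one attempt and no reset: what is moved stays moved. The work goes in short steps, Python scripts to look and compute and a tool call to move; the robot and the scene stay as the last step left them, time stands still between calls to the robot, and variables do not carry over. Pictures are saved under pics/ and viewed, at most 14 in all, crops included, and the job is handed in when it is done.

Besides the shell and the picture viewer there is one more tool, called after "Emit:" as name(argument=value, ...) on one line, values as JSON. play_rows: Moves the arm, as the interface text tells. Its arguments: {"type":"object","properties":{"jaw":{"type":"array","items":{"type":"number"}},"xyz":{"type":"array","items":{"type":"array","items":{"type":"number"}}},"yaw":{"type":"array","items":{"type":"number"}},"newtons":{"type":"number"}},"required":["jaw","xyz","yaw"]}

```bash
mkdir -p pics
python3 - <<'E'
from rig import state, imaging
import cv2,numpy as np
np.set_printoptions(precision=4,suppress=True)
print(state())
for n in ("top","scene","wrist"):
    print(n,imaging.camera_params(n))
    im=imaging.get_image(n); cv2.imwrite(f"pics/{n}0.png",im[:,:,::-1])
E
```

```text
{'clock': 0.0, 'joint_positions': array([-1.4127,  0.6001, -0.0026,  1.6001,  0.0018,  0.9429, -0.0798]), 'joint_vel': array([ 0.0012, -0.0002,  0.0019,  0.0026,  0.0004, -0.0014,  0.0008]), 'tau': array([  0.0003, -77.6484,   1.565 , -25.8016,   0.0123,   0.0093,
        -0.    ]), 'tool_pos': array([0.1686, 0.7047, 0.2494]), 'orientation': array([-0.3678, -3.12  ,  0.0024]), 'contact_force': array([-0.1024,  0.5534,  0.3723]), 'moment': array([-0.0017,  0.049 ,  0.0219]), 'grasp_force': 0.0, 'width': 1.004546914153097}
top {'fov_y': 51.1830146910216, 'cx': 326.34940834594323, 'cy': 197.2298802233762, 'camera_from_world': array([[ 0.0122, -0.9999,  0.0094, -0.0204],
       [-0.9875, -0.0136, -0.157 ,  0.5495],
       [ 0.1571, -0.0074, -0.9876,  0.6409],
       [ 0.    ,  0.    ,  0.    ,  1.    ]])}
scene {'fov_y': 45.688589330940715, 'cx': 320.6886058943055, 'cy': 206.63446958973375, 'camera_from_world': array([[ 0.6678,  0.7443,  0.0091, -0.3749],
       [ 0.6447, -0.5722, -0.5069, -0.3369],
       [-0.3721,  0.3443, -0.862 ,  1.1238],
       [ 0.    ,  0.    ,  0.    ,  1.    ]])}
wrist {'fov_y': 64.16258018727474, 'cx': 313.66254990053324, 'cy': 199.99399637125202, 'mount': array([[ 0.0005, -0.9632, -0.2689,  0.0679],
       [ 1.    ,  0.0004,  0.0003, -0.0013],
       [-0.0002, -0.2689,  0.9632, -0.1228],
       [ 0.    ,  0.    ,  0.    ,  1.    ]])}
```

View pics/top0.png

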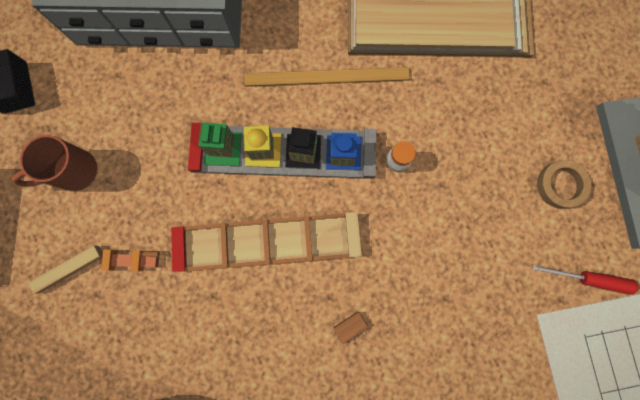

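View pics/scene0.png

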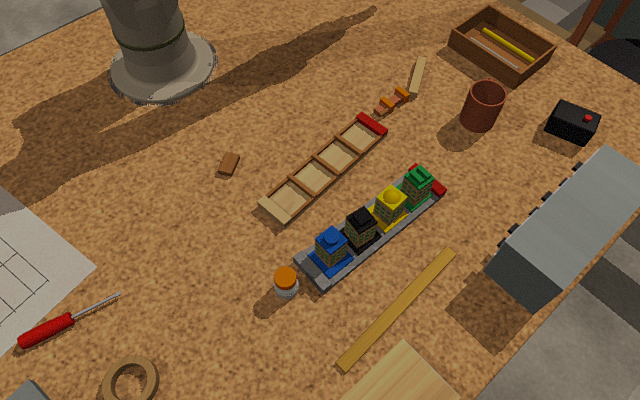

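The top view shows the drying rack with its red end on the left at (195,147). In order from red it holds green (213,138), yellow (257,138), black (302,145) and blue (345,147). The carrying rack's red end is at (178,249) and its bay centres are near (207,246), (248,243), (290,241) and (331,238). I'll zoom in for corners.

Run:
```python
import cv2
im=cv2.imread("pics/top0.png")
c=im[110:280,165:390]
c=cv2.resize(c,None,fx=3.5,fy=3.5,interpolation=cv2.INTER_CUBIC)
cv2.imwrite("pics/topc.png",c)
im=cv2.imread("pics/scene0.png")
c=im[105:305,255:455]
cv2.imwrite("pics/scenec.png",cv2.resize(c,None,fx=3,fy=3,interpolation=cv2.INTER_CUBIC))
```

```text
(no output)
```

View pics/topc.png

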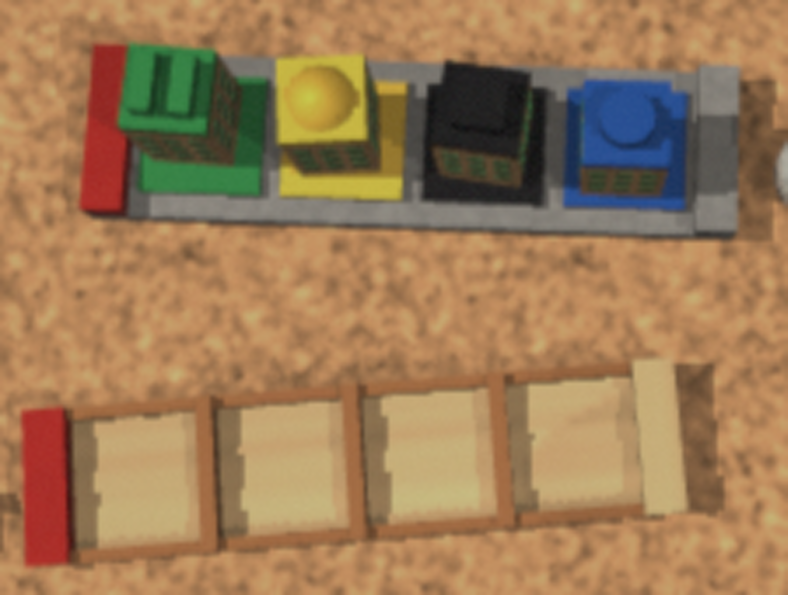

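View pics/scenec.png

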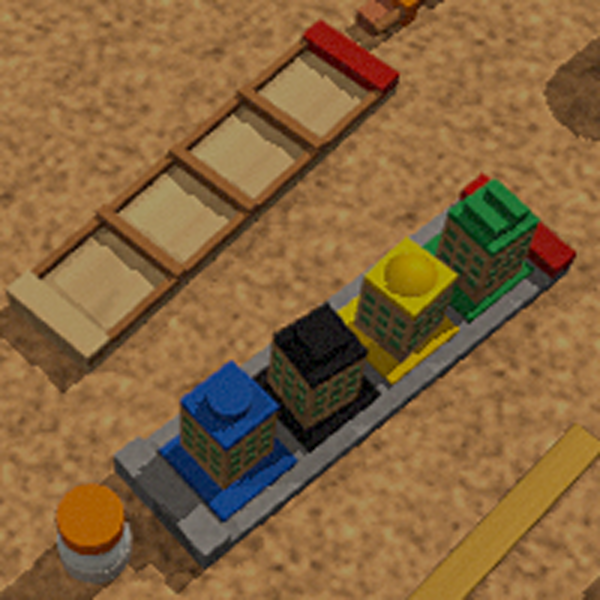

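The zoomed crops show the roof and block corners clearly, with the towers slightly yawed on their pads. I'll back-project the corner pixels at their known heights.

```bash
cat > h.py <<'E'
import numpy as np
from rig import state, imaging
from scipy.spatial.transform import Rotation as R
np.set_printoptions(precision=4,suppress=True)
def proj_inv(name,uv,z):
    p=imaging.camera_params(name); f=200/np.tan(np.radians(p["fov_y"]/2)); M=p["camera_from_world"]
    Rm,t=M[:3,:3],M[:3,3]; C=-Rm.T@t
    uv=np.atleast_2d(uv).astype(float)
    d=np.c_[(uv[:,0]-p["cx"])/f,(uv[:,1]-p["cy"])/f,np.ones(len(uv))]@Rm
    s=(z-C[2])/d[:,2]
    return (C+d*s[:,None])[:,:2]
def rel(p,yaw_tooly):
    pass
E
python3 - <<'E'
from h import *
def top(q,z): return proj_inv("top",np.array([165,110])+(np.array(q)+.5)/3.5-.5,z)
def sc(q,z): return proj_inv("scene",np.array([255,105])+(np.array(q)+.5)/3-.5,z)
def rep(n,P):  # P: 4 corners cyclic
    L=np.linalg.norm(np.roll(P,-1,0)-P,axis=1)*1e3
    a=(P[0]-P[1])+(P[3]-P[2]); b=(P[1]-P[2])+(P[0]-P[3])
    print(n,P.mean(0),"sides",L.round(0),"yaw of 'y' ",np.degrees(np.arctan2(-a[0],a[1])).round(1),"of 'x'",np.degrees(np.arctan2(b[1],b[0])).round(1))
# TL TR BR BL in the top view: TL-TR is world +y, TL-BL is world +x
rep("dry",top([(95,45),(740,67),(736,233),(82,211)],.024))
rep("carry",top([(22,409),(673,360),(686,513),(26,565)],.022))
rep("green",top([(132,45),(212,47),(205,137),(120,131)],.076))
rep("yellow",top([(275,60),(363,55),(368,140),(279,143)],.076))
rep("black",top([(447,63),(530,70),(522,158),(435,150)],.076))
rep("blue",top([(583,80),(670,81),(670,167),(580,167)],.076))
# scene: same order of corners
rep("carry s",sc([(400,78),(92,358),(8,290),(312,22)],.022))
rep("green s",sc([(537,222),(496,252),(446,213),(488,180)],.076))
rep("yellow s",sc([(457,275),(410,318),(360,279),(407,239)],.076))
rep("black s",sc([(367,350),(320,390),(270,347),(318,305)],.076))
rep("blue s",sc([(277,406),(229,450),(181,405),(229,362)],.076))
s=state(); print(R.from_rotvec(s["orientation"]).as_matrix())
E
```

```text
dry [0.6353 0.0623] sides [319.  84. 318.  84.] yaw of 'y'  -1.2 of 'x' -1.2
carry [0.4775 0.0866] sides [311.  73. 311.  73.] yaw of 'y'  5.1 of 'x' 5.2
green [0.6419 0.1697] sides [37. 43. 39. 41.] yaw of 'y'  -2.0 of 'x' -2.8
yellow [0.6385 0.0995] sides [40. 40. 40. 39.] yaw of 'y'  3.6 of 'x' 5.2
black [0.6346 0.0256] sides [38. 42. 40. 41.] yaw of 'y'  -4.4 of 'x' -5.1
blue [ 0.6292 -0.0392] sides [40. 40. 41. 41.] yaw of 'y'  0.5 of 'x' -0.6
carry s [0.4815 0.0838] sides [306.  74. 304.  79.] yaw of 'y'  5.7 of 'x' 7.1
green s [0.6449 0.1667] sides [35. 40. 38. 41.] yaw of 'y'  -1.9 of 'x' 0.6
yellow s [0.6415 0.0966] sides [43. 39. 42. 38.] yaw of 'y'  2.1 of 'x' 5.0
black s [0.6401 0.0228] sides [39. 39. 41. 41.] yaw of 'y'  1.6 of 'x' 1.6
blue s [ 0.633  -0.0415] sides [39. 39. 39. 39.] yaw of 'y'  3.2 of 'x' 2.0
[[-0.9726  0.2326 -0.0001]
 [ 0.2326  0.9726 -0.0012]
 [-0.0001 -0.0012 -1.    ]]
```

Sizes match: the racks come out at 319×84 and 311×73, the roofs at about 40. The two cameras agree to about 3 mm. I'll write a small planner that turns world waypoints into move rows.

```bash
cat > plan.py <<'E'
from h import *
# waypoint: (x mm, y mm, z mm, direction of tool y in deg, step mm, n extra rows at jaw, jaw)
T={"green":(643,168,-2),"yellow":(640,98,4),"black":(637,24,-3),"blue":(631,-40,1)}
yc=np.radians(5.3); C0=np.array([479.,85.5])
B={k:tuple(C0+v*np.array([-np.sin(yc),np.cos(yc)]))+(5.3,) for k,v in dict(green=-105,yellow=-35,black=35,blue=105).items()}
def plan(wps):
    s=state(); M=R.from_rotvec(s["orientation"]).as_matrix()
    p=s["tool_pos"]*1e3; a=np.degrees(np.arctan2(M[1,1],M[0,1])); rows=[]
    print("at",p.round(1),"dir",round(a,1),"t",s["clock"])
    q,b=p.copy(),a
    for x,y,z,d,st,hold,jaw in wps:
        g=np.array([x,y,z]); n=max(1,int(np.ceil(max(np.linalg.norm(g-q)/st,abs(d-b)/6.5))))
        rows+=[(q+(g-q)*i/n,b+(d-b)*i/n,jaw) for i in range(1,n+1)]+[(g,d,jaw)]*hold
        q,b=g,d
    while len(rows)%5: rows.append(rows[-1])
    for i in range(0,len(rows),5):
        r=np.radians(a); ty=np.array([np.cos(r),np.sin(r),0]); tx=np.array([-ty[1],ty[0],0])  # tx = ty x tz, tz down
        A=np.array([tx,ty,[0,0,-1]]); ch=rows[i:i+5]
        X=[np.round(A@(w-p)).astype(int).tolist() for w,_,_ in ch]; Y=[round(float(a-w)) for _,w,_ in ch]
        print("jaw",[j for *_,j in ch],"xyz",X,"yaw",Y)
        p=p+A.T@np.array(X[-1]); a=a-Y[-1]
    print("end",p.round(1),round(a,1))
E
python3 - <<'E'
from plan import *
M=R.from_rotvec(state()["orientation"]).as_matrix(); print(M[:,0])
print(B)
g=T["green"]
plan([(420,430,250,40,38,0,1),(g[0],g[1],190,g[2],36,0,1)])
E
```

```text
[-0.9726  0.2326 -0.0001]
{'green': (np.float64(488.69891168188894), np.float64(-19.051093309381116), 5.3), 'yellow': (np.float64(482.23297056062967), np.float64(50.649635563539626), 5.3), 'black': (np.float64(475.76702943937033), np.float64(120.35036443646038), 5.3), 'blue': (np.float64(469.30108831811106), np.float64(190.05109330938112), 5.3)}
at [168.6 704.8 249.6] dir 76.5 t 0.15
jaw [1, 1, 1, 1, 1] xyz [[-31, -21, 0], [-62, -42, 0], [-93, -63, 0], [-123, -84, 0], [-154, -104, 0]] yaw [4, 7, 11, 15, 18]
jaw [1, 1, 1, 1, 1] xyz [[-36, -11, 0], [-72, -21, 0], [-108, -31, 0], [-143, -42, 0], [-179, -52, 0]] yaw [4, 8, 11, 15, 19]
jaw [1, 1, 1, 1, 1] xyz [[-35, 1, 6], [-69, 1, 12], [-103, 2, 18], [-138, 2, 24], [-172, 3, 30]] yaw [4, 8, 12, 16, 21]
jaw [1, 1, 1, 1, 1] xyz [[-32, 13, 6], [-64, 25, 12], [-96, 38, 18], [-128, 51, 24], [-160, 64, 30]] yaw [4, 8, 12, 16, 21]
end [643.2 168.  189.6] -2.5
```

Emit:
play_rows(jaw=[1, 1, 1, 1, 1], xyz=[[-31, -21, 0], [-62, -42, 0], [-93, -63, 0], [-123, -84, 0], [-154, -104, 0]], yaw=[4, 7, 11, 15, 18], newtons=30)

```text
clock: 0.57
tool_pos: [0.295, 0.5665, 0.2501]
orientation: [-0.857, -3.023, 0.001]
contact_force: [-0.3, 0.8, 0.5]
width: 0.999
grasp_force: 0.0
```

Emit:
play_rows(jaw=[1, 1, 1, 1, 1], xyz=[[-36, -11, 0], [-72, -21, 0], [-108, -31, 0], [-143, -42, 0], [-179, -52, 0]], yaw=[4, 8, 11, 15, 19])

```text
clock: 0.98
tool_pos: [0.4206, 0.4288, 0.2502]
orientation: [-1.343, -2.84, 0.0]
contact_force: [0.8, 0.7, 0.2]
width: 1.0
grasp_force: 0.0
```

Emit:
play_rows(jaw=[1, 1, 1, 1, 1], xyz=[[-35, 1, 6], [-69, 1, 12], [-103, 2, 18], [-138, 2, 24], [-172, 3, 30]], yaw=[4, 8, 12, 16, 21])

```text
clock: 1.4
tool_pos: [0.5325, 0.298, 0.22]
orientation: [1.839, 2.547, -0.0]
contact_force: [0.4, 0.7, -0.2]
width: 1.001
grasp_force: 0.0
```

Emit:
play_rows(jaw=[1, 1, 1, 1, 1], xyz=[[-32, 13, 6], [-64, 25, 12], [-96, 38, 18], [-128, 51, 24], [-160, 64, 30]], yaw=[4, 8, 12, 16, 21])

```text
clock: 1.82
tool_pos: [0.6441, 0.1669, 0.1899]
orientation: [-2.272, -2.17, 0.0]
contact_force: [0.3, 0.9, 0.8]
width: 0.997
grasp_force: 0.0
```

Run:
```python
from plan import *
import cv2
imaging.get_image("top")
print(state()["tool_pos"])
cv2.imwrite("pics/w1.png",imaging.get_image("wrist")[:,:,::-1])
g=T["green"]
plan([(g[0],g[1],190,g[2],40,1,1),(g[0],g[1],54,g[2],30,0,1)])
```

```text
[0.6481 0.1595 0.1892]
at [646.2 161.8 189.5] dir -3.1 t 1.9167
jaw [1, 1, 1, 1, 1] xyz [[6, -4, -1], [6, -4, -1], [6, -4, 27], [6, -4, 54], [6, -4, 81]] yaw [-1, -1, -1, -1, -1]
jaw [1, 1, 1, 1, 1] xyz [[0, 0, 27], [0, 0, 54], [0, 0, 54], [0, 0, 54], [0, 0, 54]] yaw [0, 0, 0, 0, 0]
end [642.5 168.   54.5] -2.1
```

View pics/w1.png

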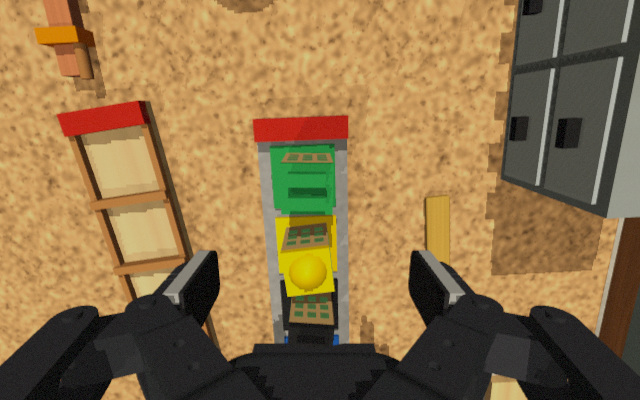

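The wrist view shows the open jaws straddling the row. The yellow roof is centred near (309,271) and the green roof near (308,184). The arm was still settling, so I'll track the commanded pose instead and check these pixels against predictions.

```bash
sed -i 's/^def plan(wps):/def plan(wps,cmd):/; s/^    p=s\["tool_pos"\]\*1e3; a=.*; rows=\[\]/    p=np.array(cmd[:3],float); a=cmd[3]; rows=[]; print("meas",s["tool_pos"]*1e3,np.degrees(np.arctan2(M[1,1],M[0,1])))/' plan.py
python3 - <<'E'
from plan import *
# wrist picture was taken with pose near this
M=np.eye(4); a=np.radians(-3.1); M[:3,1]=[np.cos(a),np.sin(a),0]; M[:3,0]=[-np.sin(a),np.cos(a),0]; M[:3,2]=[0,0,-1]; M[:3,3]=[.6475,.161,.1892]
p=imaging.camera_params("wrist"); f=200/np.tan(np.radians(p["fov_y"]/2)); W=M@p["mount"]
for n,u in (("green",(308,184)),("yellow",(309,271))):
    d=W[:3,:3]@[(u[0]-p["cx"])/f,(u[1]-p["cy"])/f,1]; print(n,W[:3,3]+d*(.076-W[2,3])/d[2])
g=T["green"]
plan([(g[0],g[1],190,g[2],40,1,1),(g[0],g[1],54,g[2],30,3,1)],(643.2,168,189.6,-2.5))
E
```

```text
green [0.6439 0.1747 0.076 ]
yellow [0.6405 0.1018 0.076 ]
meas [646.1787 161.7582 189.4543] -3.0540125300020944
at [643.2 168.  189.6] dir -2.5 t 1.9167
jaw [1, 1, 1, 1, 1] xyz [[0, 0, 0], [0, 0, 0], [0, 0, 27], [0, 0, 54], [0, 0, 81]] yaw [0, 0, 0, 0, 0]
jaw [1, 1, 1, 1, 1] xyz [[0, 0, 27], [0, 0, 55], [0, 0, 55], [0, 0, 55], [0, 0, 55]] yaw [0, 0, 0, 0, 0]
end [643.2 168.   53.6] -2.5
```

Emit:
play_rows(jaw=[1, 1, 1, 1, 1], xyz=[[2, 0, 0], [2, 0, 0], [2, 0, 27], [2, 0, 54], [2, 0, 81]], yaw=[0, 0, 0, 0, 0])

```text
clock: 2.33
tool_pos: [0.6427, 0.1727, 0.1092]
orientation: [-2.264, -2.177, -0.003]
contact_force: [-0.2, 0.8, -0.5]
width: 0.995
grasp_force: 0.0
```

Emit:
play_rows(jaw=[1, 1, 1, 1, 1], xyz=[[0, 0, 27], [0, 0, 45], [0, 0, 53], [0, 0, 55], [0, 0, 55]], yaw=[0, 0, 0, 0, 0])

```text
clock: 2.75
tool_pos: [0.6431, 0.1713, 0.0545]
orientation: [-2.267, -2.175, -0.0]
contact_force: [0.1, 0.3, 0.4]
width: 1.0
grasp_force: 0.0
```

Emit:
play_rows(jaw=[0.7, 0.5, 0.3, 0.2, 0.2], xyz=[[0, 0, 0], [0, 0, 0], [0, 0, 0], [0, 0, 0], [0, 0, 0]], yaw=[0, 0, 0, 0, 0])

```text
clock: 3.17
tool_pos: [0.6438, 0.1705, 0.0554]
orientation: [2.268, 2.173, 0.002]
contact_force: [-1.8, -0.7, 7.4]
width: 0.469
grasp_force: 30.5
```

Run:
```python
from plan import *
b=B["green"]; c=(643.2,170,53.6,-2.5)
plan([(643,170,85,-2.5,14,0,.2),(643,170,140,-2.5,25,0,.2),(b[0],b[1],140,5.3,28,4,.2)],c)
```

```text
meas [643.8205 170.53    55.435 ] -2.4516722729470106
at [643.2 170.   53.6] dir -2.5 t 3.1667
jaw [0.2, 0.2, 0.2, 0.2, 0.2] xyz [[0, 0, -10], [0, 0, -21], [0, 0, -31], [0, 0, -50], [0, 0, -68]] yaw [0, 0, 0, 0, 0]
jaw [0.2, 0.2, 0.2, 0.2, 0.2] xyz [[0, 0, -18], [-22, -16, -18], [-43, -33, -18], [-65, -49, -18], [-87, -65, -18]] yaw [0, -1, -2, -3, -3]
jaw [0.2, 0.2, 0.2, 0.2, 0.2] xyz [[-21, -17, 0], [-42, -35, 0], [-63, -52, 0], [-83, -69, 0], [-104, -87, 0]] yaw [-1, -2, -3, -4, -5]
jaw [0.2, 0.2, 0.2, 0.2, 0.2] xyz [[0, 0, 0], [0, 0, 0], [0, 0, 0], [0, 0, 0], [0, 0, 0]] yaw [0, 0, 0, 0, 0]
end [488.4 -18.8 139.6] 5.5
```

Emit:
play_rows(jaw=[0.2, 0.2, 0.2, 0.2, 0.2], xyz=[[0, 0, -10], [0, 0, -21], [0, 0, -31], [0, 0, -50], [0, 0, -68]], yaw=[0, 0, 0, 0, 0])

```text
clock: 3.58
tool_pos: [0.6432, 0.1702, 0.1238]
orientation: [2.269, 2.173, -0.0]
contact_force: [0.6, 0.4, -1.0]
width: 0.469
grasp_force: 30.2
```

Emit:
play_rows(jaw=[0.2, 0.2, 0.2, 0.2, 0.2], xyz=[[0, 0, -18], [-22, -16, -18], [-43, -33, -18], [-65, -49, -18], [-87, -65, -18]], yaw=[0, -1, -2, -3, -3])

```text
clock: 4.0
tool_pos: [0.574, 0.0855, 0.1415]
orientation: [2.209, 2.233, 0.002]
contact_force: [0.2, -0.1, -1.0]
width: 0.465
grasp_force: 30.3
```

Emit:
play_rows(jaw=[0.2, 0.2, 0.2, 0.2, 0.2], xyz=[[-24, -20, 0], [-48, -40, 0], [-74, -62, 0], [-93, -78, 0], [-104, -87, 0]], yaw=[-1, -2, -3, -4, -5])

```text
clock: 4.42
tool_pos: [0.4864, -0.0212, 0.1414]
orientation: [2.113, 2.324, -0.001]
contact_force: [-1.4, 0.2, -1.4]
width: 0.464
grasp_force: 30.3
```

Emit:
play_rows(jaw=[0.2, 0.2, 0.2, 0.2, 0.2], xyz=[[0, 0, 0], [0, 0, 0], [0, 0, 0], [0, 0, 0], [0, 0, 0]], yaw=[0, 0, 0, 0, 0])

```text
clock: 4.83
tool_pos: [0.4894, -0.0177, 0.1404]
orientation: [2.11, 2.327, 0.001]
contact_force: [0.4, -0.4, 0.1]
width: 0.468
grasp_force: 30.3
```

Run:
```python
from plan import *
import cv2
print(state()["tool_pos"],state()["orientation"],state()["width"])
cv2.imwrite("pics/w2.png",imaging.get_image("wrist")[:,:,::-1])
t=imaging.get_image("top")[:,:,::-1]; cv2.imwrite("pics/t2.png",t)
```

```text
[ 0.4894 -0.0177  0.1404] [2.1096 2.3274 0.0009] 0.4679837465944624
```

View pics/w2.png

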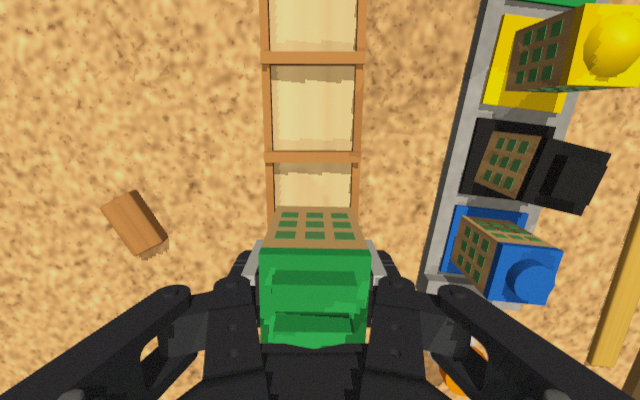

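The wrist view shows green held upright (roof front edge at row 248, cols 258–370). Two bay dividers are at rows 58 and 157, and the rack centre line is near col 313. I'll compute the offsets.

```bash
cat >> h.py <<'E'
def wrist_pt(u,z,s):
    M=np.eye(4); M[:3,:3]=R.from_rotvec(s["orientation"]).as_matrix(); M[:3,3]=s["tool_pos"]
    p=imaging.camera_params("wrist"); f=200/np.tan(np.radians(p["fov_y"]/2)); W=M@p["mount"]
    d=W[:3,:3]@[(u[0]-p["cx"])/f,(u[1]-p["cy"])/f,1]; return (W[:3,3]+d*(z-W[2,3])/d[2])*1e3
E
python3 - <<'E'
from plan import *
s=state()
a=wrist_pt((313.5,58),.022,s); b=wrist_pt((314,157),.022,s); r=b-a
print(a,b,np.linalg.norm(r),np.degrees(np.arctan2(r[0],-r[1])))
print("bay",b+r/2/np.linalg.norm(r)*70,"plan",B["green"])
e=wrist_pt((314,248),.1404-.0375+.060,s); print("roof edge",e,"expect centre",e+np.array([-.09,-.996,0])*-0-20*np.array([-.093,.996,0]))
E
```

```text
[478.6735  83.9069  22.    ] [485.8328  15.1759  22.    ] 69.1028629468733 5.946668943292799
bay [489.4589 -19.6358  22.    ] plan (np.float64(488.69891168188894), np.float64(-19.051093309381116), 5.3)
roof edge [486.8098   3.8553 162.9   ] expect centre [488.6698 -16.0647 162.9   ]
```

Emit:
play_rows(jaw=[0.2, 0.2, 0.2, 0.2, 0.2], xyz=[[-2, 0, 14], [-2, 0, 34], [-2, 0, 54], [-2, 0, 70], [-2, 0, 80]], yaw=[0, 0, 0, 0, 0])

```text
clock: 5.35
tool_pos: [0.4886, -0.0203, 0.0587]
orientation: [-2.11, -2.326, 0.001]
contact_force: [0.1, -0.6, -0.9]
width: 0.462
grasp_force: 30.2
```

Emit:
play_rows(jaw=[0.2, 0.2, 0.2, 0.2, 0.2], xyz=[[0, 0, 4], [0, 0, 7], [0, 0, 9], [0, 0, 11], [0, 0, 11]], yaw=[0, 0, 0, 0, 0])

```text
clock: 5.77
tool_pos: [0.4891, -0.0206, 0.0496]
orientation: [2.111, 2.326, 0.001]
contact_force: [-0.3, -0.6, -1.6]
width: 0.466
grasp_force: 30.2
```

Run:
```python
from plan import *
g=T["yellow"]
s=state(); print(s["contact_force"])
b=(488.2,-20.8,48.6,5.5)
plan([b+(40,4,1),(b[0],b[1],70,5.5,11,0,1),(b[0],b[1],150,5.5,30,0,1),(g[0]-20,g[1]-15,150,g[2],34,0,1),(g[0],g[1]+2,150,g[2],14,2,1),(g[0],g[1]+2,70,g[2],28,0,1),(g[0],g[1]+2,54,g[2],8,1,1)],b)
```

```text
[-0.2812 -0.6477 -1.619 ]
meas [489.1096 -20.5674  49.6029] 5.5535220511532755
at [488.2 -20.8  48.6] dir 5.5 t 5.7667
jaw [1, 1, 1, 1, 1] xyz [[0, 0, 0], [0, 0, 0], [0, 0, 0], [0, 0, 0], [0, 0, 0]] yaw [0, 0, 0, 0, 0]
jaw [1, 1, 1, 1, 1] xyz [[0, 0, -11], [0, 0, -21], [0, 0, -48], [0, 0, -75], [0, 0, -101]] yaw [0, 0, 0, 0, 0]
jaw [1, 1, 1, 1, 1] xyz [[18, 28, 0], [36, 56, 0], [54, 85, 0], [73, 113, 0], [91, 141, 0]] yaw [0, 1, 1, 1, 2]
jaw [1, 1, 1, 1, 1] xyz [[8, 11, 0], [15, 21, 0], [15, 21, 0], [15, 21, 0], [15, 21, 26]] yaw [0, 0, 0, 0, 0]
jaw [1, 1, 1, 1, 1] xyz [[0, 0, 27], [0, 0, 54], [0, 0, 62], [0, 0, 70], [0, 0, 70]] yaw [0, 0, 0, 0, 0]
end [639.9  99.5  53.6] 3.5
```

Emit:
play_rows(jaw=[0.2, 0.2, 0.2, 0.2, 0.2], xyz=[[0, 0, 1], [0, 0, 1], [0, 0, 2], [0, 0, 2], [0, 0, 2]], yaw=[0, 0, 0, 0, 0])

```text
clock: 6.18
tool_pos: [0.4891, -0.0206, 0.0493]
orientation: [2.111, 2.325, 0.003]
contact_force: [-3.8, 0.5, 26.6]
width: 0.468
grasp_force: 32.5
```

Emit:
play_rows(jaw=[0.2, 0.5, 0.7, 1, 1], xyz=[[0, 0, -2], [0, 0, -2], [0, 0, -2], [0, 0, -2], [0, 0, -2]], yaw=[0, 0, 0, 0, 0])

```text
clock: 6.6
tool_pos: [0.4889, -0.0206, 0.0492]
orientation: [2.111, 2.326, -0.0]
contact_force: [0.8, 0.2, -0.4]
width: 0.904
grasp_force: 0.0
```

Emit:
play_rows(jaw=[1, 1, 1, 1, 1], xyz=[[0, 0, 0], [0, 0, 0], [0, 0, 0], [0, 0, 0], [0, 0, 0]], yaw=[0, 0, 0, 0, 0])

```text
clock: 7.02
tool_pos: [0.4888, -0.0206, 0.0492]
orientation: [-2.111, -2.326, 0.0]
contact_force: [-0.6, 0.4, 0.5]
width: 1.001
grasp_force: 0.0
```

Emit:
play_rows(jaw=[1, 1, 1, 1, 1], xyz=[[0, 0, -11], [0, 0, -21], [0, 0, -48], [0, 0, -75], [0, 0, -101]], yaw=[0, 0, 0, 0, 0])

```text
clock: 7.43
tool_pos: [0.4885, -0.0207, 0.1517]
orientation: [-2.111, -2.326, 0.0]
contact_force: [0.6, 1.7, 0.4]
width: 1.001
grasp_force: 0.0
```

Run:
```python
from plan import *
import cv2
print(state()["tool_pos"],state()["orientation"],state()["width"])
t=imaging.get_image("wrist")[:,:,::-1]; cv2.imwrite("pics/w3.png",t)
```

```text
[ 0.4885 -0.0207  0.1517] [-2.1114 -2.3258  0.0004] 1.0008126474132244
```

View pics/w3.png

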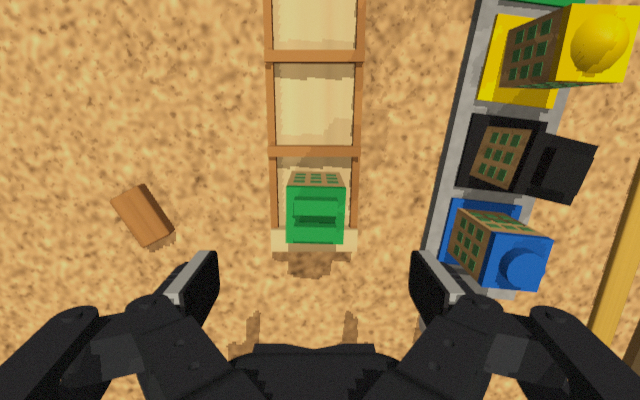

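Green stands upright in the last bay (roof centred at (315,213)). Next is yellow.

Emit:
play_rows(jaw=[1, 1, 1, 1, 1], xyz=[[18, 28, 0], [36, 56, 0], [54, 85, 0], [73, 113, 0], [91, 141, 0]], yaw=[0, 1, 1, 1, 2])

```text
clock: 7.9
tool_pos: [0.6214, 0.085, 0.1508]
orientation: [2.151, 2.29, 0.001]
contact_force: [-0.0, -0.7, -0.1]
width: 1.0
grasp_force: 0.0
```

Emit:
play_rows(jaw=[1, 1, 1, 1, 1], xyz=[[8, 11, 0], [15, 21, 0], [15, 21, 0], [15, 21, 0], [15, 21, 26]], yaw=[0, 0, 0, 0, 0])

```text
clock: 8.32
tool_pos: [0.6419, 0.0985, 0.1281]
orientation: [2.151, 2.285, 0.007]
contact_force: [0.5, 0.1, -0.3]
width: 1.0
grasp_force: 0.0
```

Emit:
play_rows(jaw=[1, 1, 1, 1, 1], xyz=[[0, 0, 27], [0, 0, 54], [0, 0, 62], [0, 0, 70], [0, 0, 70]], yaw=[0, 0, 0, 0, 0])

```text
clock: 8.73
tool_pos: [0.6396, 0.0988, 0.0537]
orientation: [-2.152, -2.287, 0.003]
contact_force: [-0.6, 0.3, 0.1]
width: 1.001
grasp_force: 0.0
```

Emit:
play_rows(jaw=[0.7, 0.5, 0.3, 0.2, 0.2], xyz=[[0, 0, 0], [0, 0, 0], [0, 0, 0], [0, 0, 0], [0, 0, 0]], yaw=[0, 0, 0, 0, 0])

```text
clock: 9.15
tool_pos: [0.641, 0.1, 0.0555]
orientation: [2.151, 2.289, 0.002]
contact_force: [-0.9, -1.0, 6.9]
width: 0.463
grasp_force: 31.3
```

Run:
```python
from plan import *
b=B["yellow"]; c=(639.9,99.5,53.6,3.5); m=.2*np.array(c[:2])+.8*np.array(b[:2])
plan([(c[0],c[1],85,c[3],12,0,.2),(c[0],c[1],145,c[3],25,0,.2),(m[0],m[1],145,5.3,27,0,.2),(b[0],b[1],145,5.3,14,4,.2)],c)
```

```text
meas [640.9693 100.0038  55.5145] 3.556037393602992
at [639.9  99.5  53.6] dir 3.5 t 9.15
jaw [0.2, 0.2, 0.2, 0.2, 0.2] xyz [[0, 0, -10], [0, 0, -21], [0, 0, -31], [0, 0, -51], [0, 0, -71]] yaw [0, 0, 0, 0, 0]
jaw [0.2, 0.2, 0.2, 0.2, 0.2] xyz [[0, 0, -20], [-6, -26, -20], [-13, -51, -20], [-19, -77, -20], [-25, -103, -20]] yaw [0, 0, -1, -1, -1]
jaw [0.2, 0.2, 0.2, 0.2, 0.2] xyz [[-6, -25, 0], [-8, -36, 0], [-11, -47, 0], [-13, -58, 0], [-13, -58, 0]] yaw [-1, -1, -1, -1, -1]
jaw [0.2, 0.2, 0.2, 0.2, 0.2] xyz [[0, 0, 0], [0, 0, 0], [0, 0, 0], [0, 0, 0], [0, 0, 0]] yaw [0, 0, 0, 0, 0]
end [481.8  50.7 144.6] 5.5
```

Emit:
play_rows(jaw=[0.2, 0.2, 0.2, 0.2, 0.2], xyz=[[0, 0, -10], [0, 0, -21], [0, 0, -31], [0, 0, -51], [0, 0, -71]], yaw=[0, 0, 0, 0, 0])

```text
clock: 9.57
tool_pos: [0.6401, 0.0998, 0.1266]
orientation: [-2.151, -2.289, 0.001]
contact_force: [0.5, -0.2, -1.8]
width: 0.464
grasp_force: 30.5
```

Emit:
play_rows(jaw=[0.2, 0.2, 0.2, 0.2, 0.2], xyz=[[0, 0, -20], [-6, -26, -20], [-13, -51, -20], [-19, -77, -20], [-25, -103, -20]], yaw=[0, 0, -1, -1, -1])

```text
clock: 9.98
tool_pos: [0.5382, 0.0682, 0.1465]
orientation: [2.131, 2.307, 0.002]
contact_force: [0.2, -0.5, -1.3]
width: 0.468
grasp_force: 30.7
```

Emit:
play_rows(jaw=[0.2, 0.2, 0.2, 0.2, 0.2], xyz=[[-6, -25, 0], [-8, -36, 0], [-11, -47, 0], [-13, -58, 0], [-13, -58, 0]], yaw=[-1, -1, -1, -1, -1])

```text
clock: 10.4
tool_pos: [0.481, 0.0505, 0.1456]
orientation: [-2.112, -2.325, 0.001]
contact_force: [-0.6, -0.2, 0.2]
width: 0.468
grasp_force: 30.7
```

Emit:
play_rows(jaw=[0.2, 0.2, 0.2, 0.2, 0.2], xyz=[[-1, 0, 0], [-1, 0, 0], [-1, 0, 15], [-1, 0, 35], [-1, 0, 55]], yaw=[0, 0, 0, 0, 0])

```text
clock: 10.82
tool_pos: [0.4841, 0.0505, 0.0898]
orientation: [2.11, 2.326, 0.003]
contact_force: [0.6, 0.1, -1.2]
width: 0.462
grasp_force: 30.7
```

Run:
```python
from plan import *
import cv2
print(state()["tool_pos"],state()["orientation"],state()["width"])
t=imaging.get_image("wrist")[:,:,::-1]; cv2.imwrite("pics/w4.png",t)
```

```text
[0.4841 0.0505 0.0898] [2.1096 2.3257 0.0032] 0.4616413943176835
```

View pics/w4.png

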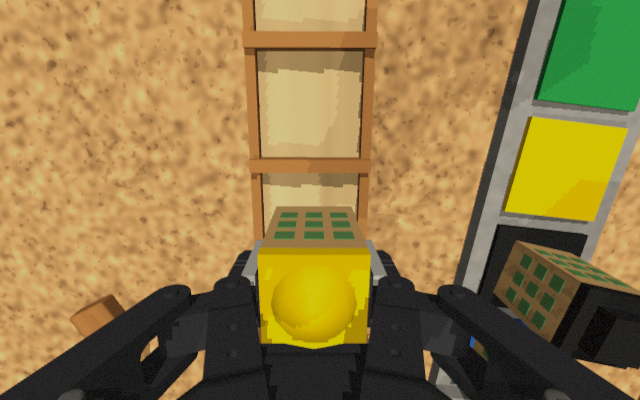

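Yellow is held square, with its roof at cols 259–370 over a rack centre line near col 311. I'll lower it and release.

Emit:
play_rows(jaw=[0.2, 0.2, 0.2, 0.2, 0.2], xyz=[[0, 0, 14], [0, 0, 24], [0, 0, 31], [0, 0, 35], [0, 0, 38]], yaw=[0, 0, 0, 0, 0])

```text
clock: 11.28
tool_pos: [0.4827, 0.05, 0.052]
orientation: [-2.111, -2.326, 0.0]
contact_force: [-0.4, 0.1, -0.9]
width: 0.464
grasp_force: 30.7
```

Emit:
play_rows(jaw=[0.2, 0.2, 0.2, 0.2, 0.2], xyz=[[0, 0, 1], [0, 0, 2], [0, 0, 3], [0, 0, 4], [0, 0, 4]], yaw=[0, 0, 0, 0, 0])

```text
clock: 11.7
tool_pos: [0.4827, 0.05, 0.0494]
orientation: [2.111, 2.326, 0.002]
contact_force: [-1.4, 0.4, 13.1]
width: 0.464
grasp_force: 32.1
```

Run:
```python
from plan import *
g=T["black"]; b=(481.7,49.7,48.6,5.5); m=.15*np.array(b[:2])+.85*np.array([g[0],g[1]+2])
plan([(b[0],b[1],70,5.5,11,0,1),(b[0],b[1],150,5.5,30,0,1),(m[0],m[1],150,g[2],34,0,1),(g[0],g[1]+2,150,g[2],14,2,1),(g[0],g[1]+2,70,g[2],28,0,1),(g[0],g[1]+2,54,g[2],8,1,1)],b)
```

```text
meas [482.6842  50.0044  49.3972] 5.544716700458472
at [481.7  49.7  48.6] dir 5.5 t 11.7
jaw [1, 1, 1, 1, 1] xyz [[0, 0, -11], [0, 0, -21], [0, 0, -48], [0, 0, -75], [0, 0, -101]] yaw [0, 0, 0, 0, 0]
jaw [1, 1, 1, 1, 1] xyz [[-8, 32, 0], [-16, 65, 0], [-25, 97, 0], [-33, 129, 0], [-36, 141, 0]] yaw [2, 4, 6, 8, 8]
jaw [1, 1, 1, 1, 1] xyz [[-1, 12, 0], [-1, 12, 0], [-1, 12, 0], [-1, 12, 26], [-1, 12, 53]] yaw [0, 0, 0, 0, 0]
jaw [1, 1, 1, 1, 1] xyz [[0, 0, 27], [0, 0, 35], [0, 0, 43], [0, 0, 43], [0, 0, 43]] yaw [0, 0, 0, 0, 0]
end [637.4  25.9  53.6] -2.5
```

Emit:
play_rows(jaw=[0.2, 0.5, 0.7, 1, 1], xyz=[[0, 0, -1], [0, 0, -1], [0, 0, -1], [0, 0, -1], [0, 0, -1]], yaw=[0, 0, 0, 0, 0])

```text
clock: 12.12
tool_pos: [0.4825, 0.05, 0.0493]
orientation: [2.111, 2.326, 0.0]
contact_force: [-0.2, -1.0, -0.1]
width: 0.9
grasp_force: 0.0
```

Emit:
play_rows(jaw=[1, 1, 1, 1, 1], xyz=[[0, 0, 0], [0, 0, 0], [0, 0, 0], [0, 0, 0], [0, 0, 0]], yaw=[0, 0, 0, 0, 0])

```text
clock: 12.53
tool_pos: [0.4824, 0.05, 0.0492]
orientation: [-2.111, -2.326, 0.0]
contact_force: [-0.6, 0.2, 0.4]
width: 0.999
grasp_force: 0.0
```

Emit:
play_rows(jaw=[1, 1, 1, 1, 1], xyz=[[0, 0, -11], [0, 0, -21], [0, 0, -48], [0, 0, -75], [0, 0, -101]], yaw=[0, 0, 0, 0, 0])

```text
clock: 12.95
tool_pos: [0.4821, 0.0498, 0.1517]
orientation: [-2.111, -2.326, 0.001]
contact_force: [0.6, 0.8, 0.3]
width: 1.002
grasp_force: 0.0
```

Emit:
play_rows(jaw=[1, 1, 1, 1, 1], xyz=[[-8, 32, 0], [-16, 65, 0], [-25, 97, 0], [-33, 129, 0], [-36, 141, 0]], yaw=[2, 4, 6, 8, 8])

```text
clock: 13.37
tool_pos: [0.6307, 0.0271, 0.1513]
orientation: [2.269, 2.168, 0.004]
contact_force: [0.3, 0.3, 1.1]
width: 1.003
grasp_force: 0.0
```

Emit:
play_rows(jaw=[1, 1, 1, 1, 1], xyz=[[-1, 12, 0], [-1, 12, 0], [-1, 12, 0], [-1, 12, 0], [-1, 12, 0]], yaw=[0, 0, 0, 0, 0])

```text
clock: 13.78
tool_pos: [0.6372, 0.0265, 0.1505]
orientation: [-2.268, -2.173, 0.0]
contact_force: [0.2, 0.5, -0.8]
width: 1.0
grasp_force: 0.0
```

Run:
```python
from plan import *
import cv2
print(state()["tool_pos"],state()["orientation"],state()["width"])
t=imaging.get_image("wrist")[:,:,::-1]; cv2.imwrite("pics/w5.png",t)
```

```text
[0.6372 0.0265 0.1505] [-2.2677 -2.1732  0.0005] 1.0001981361602517
```

View pics/w5.png

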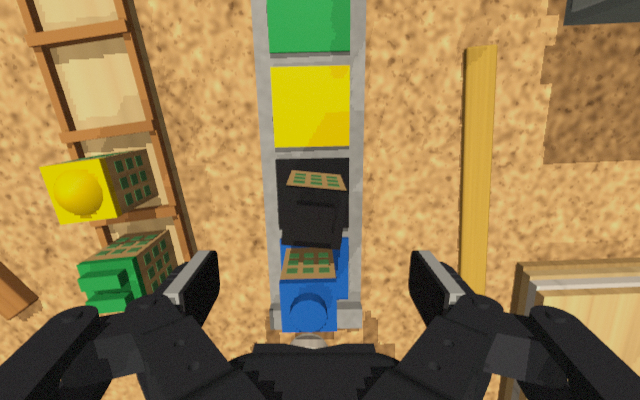

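Green and yellow stand in their bays. The jaws straddle black (roof about (313,218)), so I'll descend and grip.

Emit:
play_rows(jaw=[1, 1, 1, 1, 1], xyz=[[0, 0, 20], [0, 0, 47], [0, 0, 74], [0, 0, 90], [0, 0, 96]], yaw=[1, 1, 1, 1, 1])

```text
clock: 14.25
tool_pos: [0.6364, 0.0265, 0.052]
orientation: [-2.285, -2.152, 0.004]
contact_force: [0.2, -0.3, -0.0]
width: 1.003
grasp_force: 0.0
```

Emit:
play_rows(jaw=[1, 0.7, 0.5, 0.3, 0.2], xyz=[[0, 0, 0], [0, 0, 0], [0, 0, 0], [0, 0, 0], [0, 0, 0]], yaw=[0, 0, 0, 0, 0])

```text
clock: 14.67
tool_pos: [0.6388, 0.0263, 0.0556]
orientation: [2.287, 2.153, 0.002]
contact_force: [-2.9, -0.8, 14.0]
width: 0.472
grasp_force: 27.8
```

Emit:
play_rows(jaw=[0.2, 0.2, 0.2, 0.2, 0.2], xyz=[[0, 0, 0], [0, 0, 0], [0, 0, 0], [0, 0, 0], [0, 0, -5]], yaw=[0, 0, 0, 0, 0])

```text
clock: 15.08
tool_pos: [0.6382, 0.0263, 0.0597]
orientation: [2.287, 2.154, 0.0]
contact_force: [0.3, 0.1, -0.4]
width: 0.469
grasp_force: 29.9
```

Run:
```python
from plan import *
b=B["black"]; c=(637.4,25.9,58.6,-3.5); m=.15*np.array(c[:2])+.85*np.array(b[:2])
plan([(c[0],c[1],85,c[3],13,0,.2),(c[0],c[1],145,c[3],25,0,.2),(m[0],m[1],145,5.3,27,0,.2),(b[0],b[1]-1,145,5.3,14,2,.2),(b[0],b[1]-1,130,5.3,40,0,.2),(b[0],b[1]-1,72,5.3,20,0,.2),(b[0],b[1]-1,54,5.3,6,1,.2),(b[0],b[1]-1,48,5.3,1.3,1,.2)],c)
```

```text
meas [638.2214  26.3415  59.7038] -3.446517564837178
at [637.4  25.9  58.6] dir -3.5 t 15.0833
jaw [0.2, 0.2, 0.2, 0.2, 0.2] xyz [[0, 0, -9], [0, 0, -18], [0, 0, -26], [0, 0, -46], [0, 0, -66]] yaw [0, 0, 0, 0, 0]
jaw [0.2, 0.2, 0.2, 0.2, 0.2] xyz [[0, 0, -20], [12, -24, -20], [24, -47, -20], [36, -71, -20], [48, -95, -20]] yaw [0, -1, -3, -4, -6]
jaw [0.2, 0.2, 0.2, 0.2, 0.2] xyz [[14, -22, 0], [29, -44, 0], [36, -56, 0], [43, -68, 0], [43, -68, 0]] yaw [-1, -3, -3, -3, -3]
jaw [0.2, 0.2, 0.2, 0.2, 0.2] xyz [[0, 0, 0], [0, 0, 15], [0, 0, 34], [0, 0, 53], [0, 0, 73]] yaw [0, 0, 0, 0, 0]
jaw [0.2, 0.2, 0.2, 0.2, 0.2] xyz [[0, 0, 6], [0, 0, 12], [0, 0, 18], [0, 0, 18], [0, 0, 19]] yaw [0, 0, 0, 0, 0]
jaw [0.2, 0.2, 0.2, 0.2, 0.2] xyz [[0, 0, 1], [0, 0, 2], [0, 0, 3], [0, 0, 5], [0, 0, 5]] yaw [0, 0, 0, 0, 0]
end [475.7 119.6  47.6] 5.5
```

Emit:
play_rows(jaw=[0.2, 0.2, 0.2, 0.2, 0.2], xyz=[[0, 0, -9], [0, 0, -18], [0, 0, -26], [0, 0, -46], [0, 0, -66]], yaw=[0, 0, 0, 0, 0])

```text
clock: 15.5
tool_pos: [0.6379, 0.0262, 0.1263]
orientation: [-2.287, -2.153, 0.001]
contact_force: [-0.3, 0.9, 0.3]
width: 0.471
grasp_force: 29.9
```

Emit:
play_rows(jaw=[0.2, 0.2, 0.2, 0.2, 0.2], xyz=[[0, 0, -20], [12, -24, -20], [24, -47, -20], [36, -71, -20], [48, -95, -20]], yaw=[0, -1, -3, -4, -6])

```text
clock: 15.92
tool_pos: [0.5455, 0.0803, 0.1464]
orientation: [2.171, 2.27, 0.002]
contact_force: [0.0, 0.3, -0.8]
width: 0.47
grasp_force: 30.0
```

Emit:
play_rows(jaw=[0.2, 0.2, 0.2, 0.2, 0.2], xyz=[[14, -22, 0], [29, -44, 0], [36, -56, 0], [43, -68, 0], [43, -68, 0]], yaw=[-1, -3, -3, -3, -3])

```text
clock: 16.33
tool_pos: [0.4746, 0.1208, 0.1457]
orientation: [-2.11, -2.326, 0.0]
contact_force: [-0.5, -0.4, -0.1]
width: 0.47
grasp_force: 29.9
```

Emit:
play_rows(jaw=[0.2, 0.2, 0.2, 0.2, 0.2], xyz=[[0, 0, 0], [0, 0, 15], [0, 0, 34], [0, 0, 48], [0, 0, 58]], yaw=[0, 0, 0, 0, 0])

```text
clock: 16.75
tool_pos: [0.4777, 0.1191, 0.0862]
orientation: [2.113, 2.324, 0.0]
contact_force: [0.3, -0.2, 0.4]
width: 0.47
grasp_force: 30.0
```

Run:
```python
from plan import *
import cv2
print(state()["tool_pos"],state()["orientation"],state()["width"])
t=imaging.get_image("wrist")[:,:,::-1]; cv2.imwrite("pics/w6.png",t)
```

```text
[0.4777 0.1191 0.0862] [2.1129 2.3238 0.0001] 0.4702877503456905
```

View pics/w6.png

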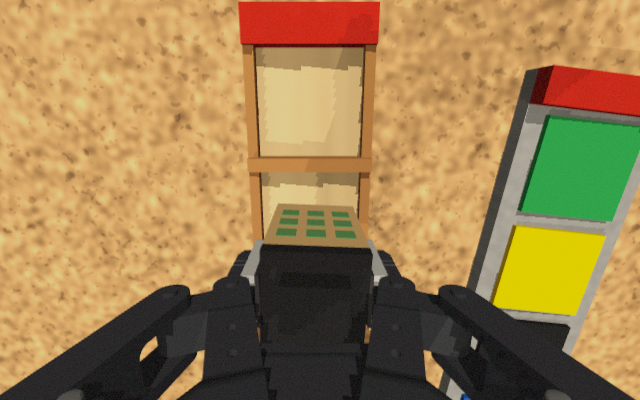

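Black is held square over its bay, with the divider at row 164 and the red end above. I'll lower it and release.

Emit:
play_rows(jaw=[0.2, 0.2, 0.2, 0.2, 0.2], xyz=[[0, 0, 12], [0, 0, 22], [0, 0, 29], [0, 0, 33], [0, 0, 35]], yaw=[0, 0, 0, 0, 0])

```text
clock: 17.22
tool_pos: [0.4765, 0.1196, 0.0518]
orientation: [-2.112, -2.326, 0.001]
contact_force: [-0.9, -0.1, -0.9]
width: 0.471
grasp_force: 30.0
```

Emit:
play_rows(jaw=[0.2, 0.2, 0.2, 0.2, 0.2], xyz=[[0, 0, 1], [0, 0, 2], [0, 0, 3], [0, 0, 4], [0, 0, 4]], yaw=[0, 0, 0, 0, 0])

```text
clock: 17.63
tool_pos: [0.4766, 0.1199, 0.0495]
orientation: [2.111, 2.326, 0.002]
contact_force: [-2.5, -0.0, 16.2]
width: 0.47
grasp_force: 31.1
```

Run:
```python
from plan import *
g=T["blue"]; b=(475.7,119.6,47.6,5.5); m=.12*np.array(b[:2])+.88*np.array([g[0],g[1]+2])
print(state()["contact_force"])
plan([(b[0],b[1],70,5.5,11,0,1),(b[0],b[1],150,5.5,30,0,1),(m[0],m[1],150,g[2],34,0,1),(g[0],g[1]+2,150,g[2],14,2,1),(g[0],g[1]+2,70,g[2],28,0,1),(g[0],g[1]+2,54,g[2],8,1,1)],b)
```

```text
[-2.4743 -0.0091 16.2113]
meas [476.6449 119.8534  49.5119] 5.536235836985985
at [475.7 119.6  47.6] dir 5.5 t 17.6333
jaw [1, 1, 1, 1, 1] xyz [[0, 0, -7], [0, 0, -15], [0, 0, -22], [0, 0, -49], [0, 0, -76]] yaw [0, 0, 0, 0, 0]
jaw [1, 1, 1, 1, 1] xyz [[0, 0, -26], [-25, 20, -26], [-50, 41, -26], [-76, 61, -26], [-101, 82, -26]] yaw [0, 1, 2, 2, 3]
jaw [1, 1, 1, 1, 1] xyz [[-24, 22, 0], [-48, 43, 0], [-58, 52, 0], [-68, 61, 0], [-68, 61, 0]] yaw [1, 2, 2, 2, 2]
jaw [1, 1, 1, 1, 1] xyz [[0, 0, 0], [0, 0, 26], [0, 0, 53], [0, 0, 80], [0, 0, 88]] yaw [0, 0, 0, 0, 0]
jaw [1, 1, 1, 1, 1] xyz [[0, 0, 8], [0, 0, 8], [0, 0, 8], [0, 0, 8], [0, 0, 8]] yaw [0, 0, 0, 0, 0]
end [630.9 -38.4  53.6] 0.5
```

Emit:
play_rows(jaw=[0.2, 0.5, 0.7, 1, 1], xyz=[[0, 0, -1], [0, 0, -1], [0, 0, -1], [0, 0, -1], [0, 0, -1]], yaw=[0, 0, 0, 0, 0])

```text
clock: 18.05
tool_pos: [0.4765, 0.1199, 0.0492]
orientation: [2.111, 2.326, -0.0]
contact_force: [0.1, 0.1, -0.1]
width: 0.901
grasp_force: 0.0
```

Emit:
play_rows(jaw=[1, 1, 1, 1, 1], xyz=[[0, 0, 0], [0, 0, 0], [0, 0, 0], [0, 0, 0], [0, 0, 0]], yaw=[0, 0, 0, 0, 0])

```text
clock: 18.47
tool_pos: [0.4765, 0.1198, 0.0493]
orientation: [2.111, 2.326, -0.0]
contact_force: [-0.2, 0.6, 0.4]
width: 1.0
grasp_force: 0.0
```

Emit:
play_rows(jaw=[1, 1, 1, 1, 1], xyz=[[0, 0, -7], [0, 0, -15], [0, 0, -22], [0, 0, -49], [0, 0, -76]], yaw=[0, 0, 0, 0, 0])

```text
clock: 18.88
tool_pos: [0.4758, 0.1195, 0.1262]
orientation: [-2.111, -2.325, 0.002]
contact_force: [1.3, 0.2, -0.4]
width: 1.002
grasp_force: 0.0
```

Emit:
play_rows(jaw=[1, 1, 1, 1, 1], xyz=[[0, 0, -25], [-25, 20, -25], [-50, 41, -25], [-76, 61, -25], [-101, 82, -25]], yaw=[0, 1, 2, 2, 3])

```text
clock: 19.3
tool_pos: [0.5687, 0.0263, 0.1518]
orientation: [2.17, 2.271, 0.002]
contact_force: [0.4, 1.0, -0.3]
width: 0.999
grasp_force: 0.0
```

Emit:
play_rows(jaw=[1, 1, 1, 1, 1], xyz=[[-24, 22, 0], [-48, 43, 0], [-58, 52, 0], [-68, 61, 0], [-68, 61, 0]], yaw=[1, 2, 2, 2, 2])

```text
clock: 19.72
tool_pos: [0.633, -0.0399, 0.1509]
orientation: [2.211, 2.229, 0.001]
contact_force: [0.2, 0.1, 0.3]
width: 1.002
grasp_force: 0.0
```

Emit:
play_rows(jaw=[1, 1, 1, 1, 1], xyz=[[0, 0, 0], [0, 0, 0], [0, 0, 0], [0, 0, 20], [0, 0, 30]], yaw=[0, 0, 0, 0, 0])

```text
clock: 20.13
tool_pos: [0.6311, -0.0366, 0.1196]
orientation: [-2.208, -2.233, -0.0]
contact_force: [-0.2, 0.1, -0.2]
width: 0.995
grasp_force: 0.0
```

Run:
```python
from plan import *
import cv2
print(state()["tool_pos"],state()["orientation"],state()["width"])
t=imaging.get_image("wrist")[:,:,::-1]; cv2.imwrite("pics/w7.png",t)
```

```text
[ 0.6311 -0.0366  0.1196] [-2.2084 -2.2334 -0.0002] 0.994680686913663
```

View pics/w7.png

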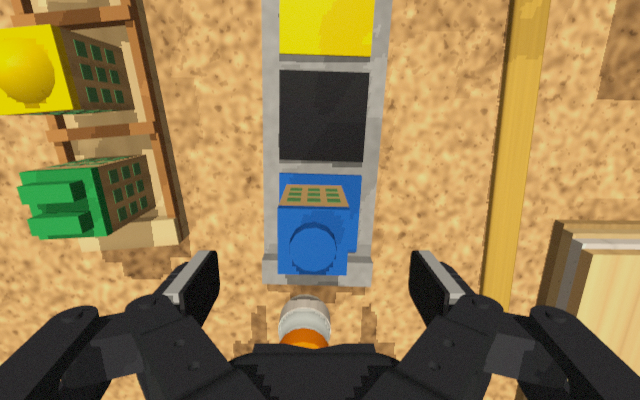

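Blue is centred between the jaws (roof about (313,240)). The bottle sits behind it and clears the fingers.

Emit:
play_rows(jaw=[1, 1, 1, 1, 1], xyz=[[0, 0, 20], [0, 0, 42], [0, 0, 56], [0, 0, 64], [0, 0, 66]], yaw=[0, 0, 0, 0, 0])

```text
clock: 20.6
tool_pos: [0.6308, -0.0375, 0.053]
orientation: [-2.209, -2.231, 0.003]
contact_force: [0.5, -0.1, -0.0]
width: 0.998
grasp_force: 0.0
```

Emit:
play_rows(jaw=[1, 0.7, 0.5, 0.3, 0.2], xyz=[[0, 0, 0], [0, 0, 0], [0, 0, 0], [0, 0, 0], [0, 0, 0]], yaw=[0, 0, 0, 0, 0])

```text
clock: 21.02
tool_pos: [0.6322, -0.038, 0.0551]
orientation: [2.21, 2.231, 0.001]
contact_force: [-3.3, 0.1, 22.1]
width: 0.461
grasp_force: 30.4
```

Emit:
play_rows(jaw=[0.2, 0.2, 0.2, 0.2, 0.2], xyz=[[0, 0, 0], [0, 0, 0], [0, 0, 0], [0, 0, 0], [0, 0, -5]], yaw=[0, 0, 0, 0, 0])

```text
clock: 21.43
tool_pos: [0.6316, -0.0379, 0.0592]
orientation: [-2.21, -2.232, 0.0]
contact_force: [-0.4, -0.3, -0.6]
width: 0.463
grasp_force: 30.6
```

Run:
```python
from plan import *
b=B["blue"]; c=(630.9,-38.4,58.6,.5); m=.1*np.array(c[:2])+.9*np.array(b[:2])
plan([(c[0],c[1],85,c[3],13,0,.2),(c[0],c[1],150,c[3],25,0,.2),(m[0],m[1],150,5.3,27,0,.2),(b[0],b[1]-1,150,5.3,14,3,.2),(b[0],b[1]-1,90,5.3,16,1,.2)],c)
```

```text
meas [631.5609 -37.9382  59.1748] 0.5532826715052922
at [630.9 -38.4  58.6] dir 0.5 t 21.4333
jaw [0.2, 0.2, 0.2, 0.2, 0.2] xyz [[0, 0, -9], [0, 0, -18], [0, 0, -26], [0, 0, -48], [0, 0, -70]] yaw [0, 0, 0, 0, 0]
jaw [0.2, 0.2, 0.2, 0.2, 0.2] xyz [[0, 0, -21], [21, -14, -21], [41, -29, -21], [62, -43, -21], [83, -57, -21]] yaw [0, 0, -1, -1, -2]
jaw [0.2, 0.2, 0.2, 0.2, 0.2] xyz [[21, -14, 0], [42, -28, 0], [63, -41, 0], [84, -55, 0], [106, -69, 0]] yaw [0, -1, -1, -2, -2]
jaw [0.2, 0.2, 0.2, 0.2, 0.2] xyz [[21, -13, 0], [33, -20, 0], [44, -27, 0], [44, -27, 0], [44, -27, 0]] yaw [-1, -1, -1, -1, -1]
jaw [0.2, 0.2, 0.2, 0.2, 0.2] xyz [[0, 0, 0], [0, 0, 15], [0, 0, 30], [0, 0, 45], [0, 0, 60]] yaw [0, 0, 0, 0, 0]
jaw [0.2, 0.2, 0.2, 0.2, 0.2] xyz [[0, 0, 0], [0, 0, 0], [0, 0, 0], [0, 0, 0], [0, 0, 0]] yaw [0, 0, 0, 0, 0]
end [469.3 188.7  89.6] 5.5
```

Emit:
play_rows(jaw=[0.2, 0.2, 0.2, 0.2, 0.2], xyz=[[0, 0, -9], [0, 0, -18], [0, 0, -26], [0, 0, -48], [0, 0, -70]], yaw=[0, 0, 0, 0, 0])

```text
clock: 21.85
tool_pos: [0.6313, -0.038, 0.1302]
orientation: [-2.21, -2.231, 0.001]
contact_force: [0.2, -0.4, -1.2]
width: 0.468
grasp_force: 30.6
```

Emit:
play_rows(jaw=[0.2, 0.2, 0.2, 0.2, 0.2], xyz=[[0, 0, -21], [21, -14, -21], [41, -29, -21], [62, -43, -21], [83, -57, -21]], yaw=[0, 0, -1, -1, -2])

```text
clock: 22.27
tool_pos: [0.5734, 0.0451, 0.1513]
orientation: [2.172, 2.269, 0.002]
contact_force: [-0.2, 0.8, -0.4]
width: 0.463
grasp_force: 30.6
```

Emit:
play_rows(jaw=[0.2, 0.2, 0.2, 0.2, 0.2], xyz=[[21, -14, 0], [42, -28, 0], [63, -41, 0], [84, -55, 0], [106, -69, 0]], yaw=[0, -1, -1, -2, -2])

```text
clock: 22.68
tool_pos: [0.4998, 0.148, 0.1512]
orientation: [2.131, 2.308, 0.002]
contact_force: [-0.3, 0.6, -0.1]
width: 0.465
grasp_force: 30.6
```

Emit:
play_rows(jaw=[0.2, 0.2, 0.2, 0.2, 0.2], xyz=[[21, -13, 0], [33, -20, 0], [44, -27, 0], [44, -27, 0], [44, -27, 0]], yaw=[-1, -1, -1, -1, -1])

```text
clock: 23.1
tool_pos: [0.47, 0.1894, 0.1509]
orientation: [2.109, 2.328, 0.001]
contact_force: [0.8, -0.9, -2.0]
width: 0.463
grasp_force: 30.6
```

Emit:
play_rows(jaw=[0.2, 0.2, 0.2, 0.2, 0.2], xyz=[[0, 0, 0], [0, 0, 15], [0, 0, 32], [0, 0, 47], [0, 0, 60]], yaw=[0, 0, 0, 0, 0])

```text
clock: 23.52
tool_pos: [0.4708, 0.1879, 0.0897]
orientation: [2.113, 2.324, 0.0]
contact_force: [-0.1, 0.1, -0.2]
width: 0.466
grasp_force: 30.6
```

Run:
```python
from plan import *
import cv2
print(state()["tool_pos"],state()["orientation"],state()["width"])
t=imaging.get_image("wrist")[:,:,::-1]; cv2.imwrite("pics/w8.png",t)
```

```text
[0.4708 0.1879 0.0897] [2.1129 2.3241 0.0004] 0.4661243713927525
```

View pics/w8.png

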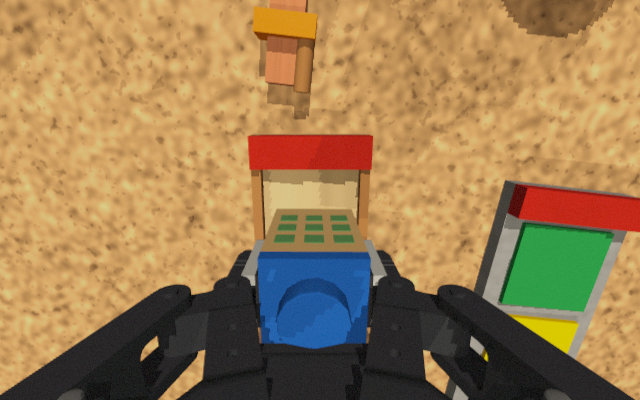

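Blue is centred over the bay next to red. I'll lower it and release.

Emit:
play_rows(jaw=[0.2, 0.2, 0.2, 0.2, 0.2], xyz=[[1, 0, 14], [1, 0, 24], [1, 0, 31], [1, 0, 35], [1, 0, 38]], yaw=[0, 0, 0, 0, 0])

```text
clock: 23.98
tool_pos: [0.4701, 0.1897, 0.052]
orientation: [2.112, 2.326, -0.0]
contact_force: [1.0, -0.3, -0.0]
width: 0.467
grasp_force: 30.6
```

Emit:
play_rows(jaw=[0.2, 0.2, 0.2, 0.2, 0.2], xyz=[[0, 0, 1], [0, 0, 2], [0, 0, 3], [0, 0, 4], [0, 0, 4]], yaw=[0, 0, 0, 0, 0])

```text
clock: 24.4
tool_pos: [0.47, 0.1901, 0.0491]
orientation: [2.111, 2.326, 0.002]
contact_force: [-1.4, 0.1, 7.8]
width: 0.464
grasp_force: 31.3
```

Emit:
play_rows(jaw=[0.2, 0.5, 0.7, 1, 1], xyz=[[0, 0, 0], [0, 0, 0], [0, 0, 0], [0, 0, 0], [0, 0, 0]], yaw=[0, 0, 0, 0, 0])

```text
clock: 24.82
tool_pos: [0.4699, 0.1901, 0.0483]
orientation: [2.111, 2.326, 0.0]
contact_force: [0.2, -0.1, -1.4]
width: 0.901
grasp_force: 0.0
```

Emit:
play_rows(jaw=[1, 1, 1, 1, 1], xyz=[[0, 0, 0], [0, 0, 0], [0, 0, 0], [0, 0, -6], [0, 0, -14]], yaw=[0, 0, 0, 0, 0])

```text
clock: 25.23
tool_pos: [0.4696, 0.1898, 0.0623]
orientation: [-2.111, -2.326, 0.002]
contact_force: [-0.1, -0.1, 0.3]
width: 0.998
grasp_force: 0.0
```

Emit:
play_rows(jaw=[1, 1, 1, 1, 1], xyz=[[0, 0, -20], [0, 0, -50], [0, 0, -80], [0, 0, -110], [0, 0, -130]], yaw=[0, 0, 0, 0, 0])

```text
clock: 25.65
tool_pos: [0.4702, 0.1899, 0.1955]
orientation: [2.112, 2.325, 0.004]
contact_force: [0.9, 0.7, -0.1]
width: 1.002
grasp_force: 0.0
```

Emit:
play_rows(jaw=[1, 1, 1, 1, 1], xyz=[[30, 0, 0], [60, 0, 0], [90, 0, 0], [120, 0, 0], [150, 0, 0]], yaw=[0, 0, 0, 0, 0])

```text
clock: 26.07
tool_pos: [0.4549, 0.3406, 0.1934]
orientation: [-2.111, -2.326, -0.001]
contact_force: [0.5, -0.3, -0.7]
width: 0.997
grasp_force: 0.0
```

Emit:
play_rows(jaw=[1, 1, 1, 1, 1], xyz=[[30, 0, 0], [60, 0, 0], [80, 0, 0], [80, 0, 0], [80, 0, 0]], yaw=[0, 0, 0, 0, 0])

```text
clock: 26.48
tool_pos: [0.4469, 0.4199, 0.1927]
orientation: [-2.109, -2.329, -0.0]
contact_force: [-1.1, -0.4, 0.3]
width: 0.997
grasp_force: 0.0
```

Run:
```python
from plan import *
import cv2
t=imaging.get_image("top")[:,:,::-1]
a=cv2.resize(t[110:280,165:390],None,fx=3.5,fy=3.5,interpolation=cv2.INTER_CUBIC); cv2.imwrite("pics/t9.png",a)
```

```text
(no output)
```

View pics/t9.png

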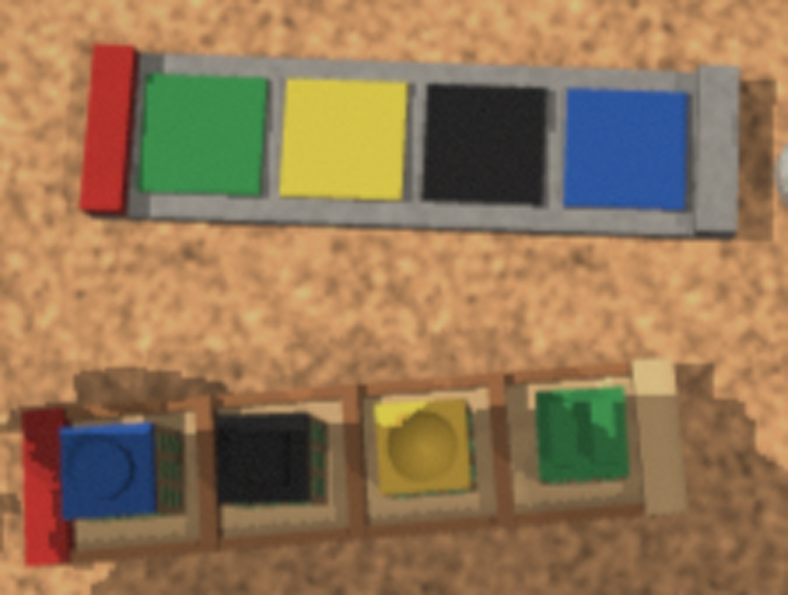

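All four towers stand upright in their bays in reversed order, with roof centres in the crop at blue (108,470), black (264,458), yellow (424,447) and green (583,435). I'll check the offsets and hand in if they're within tolerance.

Run:
```python
from plan import *
from rig import ticket
yc=np.radians(5.2); ok=True
for n,u,b in (("blue",(108,470),105),("black",(264,458),35),("yellow",(424,447),-35),("green",(583,435),-105)):
    p=proj_inv("top",np.array([165,110])+(np.array(u)+.5)/3.5-.5,.070)[0]*1e3-[477.5,86.6]
    l=np.array([p@[np.cos(yc),np.sin(yc)],p@[-np.sin(yc),np.cos(yc)]-b]); print(n,l); ok&=abs(l).max()<9
if ok: print(ticket.hand_in())
```

```text
blue [ 1.4706 -3.4625]
black [ 1.3889 -2.1223]
yellow [ 0.7283 -2.8318]
green [ 0.541  -3.4468]
the job is handed in; nothing more can be done
None
```

I moved all four towers to the carrying rack in reverse order (blue nearest red, then black, yellow, green) and handed the job in; in the last top view they stand upright, each within about 4 mm of its bay centre, and no verdict came back.

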